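# Lever the stage unit of a measuring machine up onto its spring stop

### The arm

A 7-joint arm with a two-finger parallel gripper is mounted at the origin on the work surface. World frame = base frame: x ahead of the robot, y to its left, z up, the work surface at z = 0. Lengths are in m, angles in rad, forces in N, time in s.
With the tool pointing down it reaches from about 0.4 to 0.85 m from the base axis. Payload 4.5 kg.
Tool frame: the origin (TCP) lies midway between the tips of the shut fingers; the grasp point (between the pads) lies 19 mm behind it; z points along the fingers, y is the direction in which the jaws open and shut (so a half turn about z gives the same grasp; the last joint's range is limited). The gripper opens to 88 mm and grips with 3 to 60 N. Pads are 18 mm wide; open, the fingers measure 123 mm over their backs; the gripper's body (75 mm by 187 mm) begins 45 mm behind the grasp point.
Start: joints at [1.217, 0.689, -0.195, 1.565, 0.157, 0.902, -0.215], TCP at [0.236, -0.579, 0.239] pointing down, gripper open.
Joint ranges: [-3.01, 3.01], [-0.46, 2.08], [-1.47, 1.51], [0.13, 2.56], [-1, 4.14], [0.04, 2.09], [-2.66, 2.66]. Speed limits (rad/s): [2.57, 2.57, 3.14, 3.14, 3.14, 3.14, 3.14].

### API

Orientations are given as a unit quaternion [x, y, z, w].
In Python, from plant import r, viewer gives the robot as it stands.
- The arm moves only by the tool play_rows, never from a script. Its argument "commands" is a list of rows, each an object with "delta_rot": the turn, a rotation vector about the tool's x, y, z normalised to -1 to 1, where 1 is pi rad, a list of three; "travel": the shift along the tool's x, y, z normalised to -1 to 1, where 1 is 15 cm, a list of three; "gripper": the opening, from -1 (shut) to 1 (fully open). In form: [{"delta_rot": [wx, wy, wz], "travel": [x, y, z], "gripper": gripper}, ...]. A call has 1 to 12 rows; each row is the pose to reach, as a shift and turn from the pose commanded when the call began, along the tool's axes at that moment, turning the shorter way round; what a row does not reach only later rows make up. A row lasts 1/8 s, in which the tool goes at most 62.5 mm and 10.7 degrees, less where a joint would pass 70% of its speed; a pose out of reach is approached as far as the arm can. A call with a number of a shift or a turn outside -1 to 1 is refused whole. A call with a gripper value outside its range is refused whole. The fingers move at their own pace and stop on an object; "force" is the grip in N (left out, the last holds). Time passes only in rows, so rows that repeat a pose let the fingers close. It gives the time, the measured TCP pose, the force and the opening at its end, in the units of the state.
- r.get_state(): the state, without advancing time (a new reading comes with each control period).
- viewer.snapshot(name): name is "scene" or "top"; returns a dict with "color" (480x640x3 uint8, red, green, blue), "z_map" (480x640 float32, m along the optical axis (not along the pixel's ray), 0 where there is no reading), "fx", "fy", "cx", "cy" (pixels), "distortion" ([k1, k2, p1, p2, k3] as OpenCV has them; the pictures are not rectified), "origin" and "attitude" of the camera in the world. Camera axes: x right, y up, looking along -z (the intrinsics and any distortion apply to the point x, -y, -z); pixel columns grow to the right and rows downward; lengths in m; the calibration is good to about 2 mm. A picture is of the moment at which its call begins.
- r.finish_job(): hands the job in, once; it reports no verdict.
Trained networks look in the newest picture that a camera, given by its name, has taken for a name from the list of things; names that differ only in an ending like _2 or _b are one class to them, and where a whole thing is asked for, a point or a joint stands for the part that bears it (a point fixed in the world has none). Each returns a list of dicts, best first, with "conf" (0 to 1); they miss things now and then, are a little off and sometimes report something else, mostly with a low value. They report only what shows in the picture. A call takes as long as a camera call. They do not tell look-alikes from the thing itself.
- viewer.outline_of(camera, label): "pixels" (480x640 bool, what is visible of it) and "at" ([column, row] in pixels, amid what is visible of it).
- viewer.pinpoint(camera, label): "at" ([column, row] in pixels: a listed point, or the origin of a listed thing).
The state is a dict: "clock": time; "q": joint angles; "qd": joint speeds; "joint_torque": joint torques, N m; "tool_pos": TCP position; "eef_rot": TCP orientation; "contact_force": force on the tool from outside, world axes, zero at the start; "moment": the same for the moment, N m; "opening": opening from 0.0 (shut) to 1.0 (fully open).
Only numpy, scipy, OpenCV 4.12 (cv2) and the standard library are available. Lean on these libraries where they do the work, as an engineer would, in place of code of your own. Each camera call takes 0.05 s, during which the arm holds its last target. There are 200 camera calls.

### The job

Push down on the red grip of the pry bar to lever up the front edge of the heavy cream stage unit until the brass spring stop slides all the way in beneath that edge, then let the edge down so that it rests on the stop, and let go. Leave the stage unit standing in its place and the bar lying on its yellow fulcrum block.

Things in the scene. Friction and masses are not known exactly. Their poses are not given: they have to be found in the camera images.
- base: Cream stage unit, about 8 kg, 300 (x) x 240 (y) x 63 mm, grey top with glass, loose on four 55 mm feet. Origin: middle of its lower front edge, 55 mm above the table at the start, about 70 once on the stop. The unit lies to +y of that edge, which runs along its x. It tips about its rear feet, 218 mm behind the edge.
- bar: Loose steel pry bar, 24 x 12 x 305 mm. Origin: its underside on the ridge of the yellow fulcrum block (fixed, 50 x 50 mm, 59 high; keeps the bar in place as it rocks), 43 mm up. +y: its 75 mm nose, 20 mm of it under the edge; -y: the handle, rising 0.16 rad to the red grip. Unpushed, the nose stays up against the edge. The flat bar with a blue grip is a spare.
- bar_pad (a point): Middle of the top of the red grip (36 x 50 x 14 mm) at the handle's end, about 90 mm above the table at the start; axes as the bar's. Push straight down here with shut fingers, 6 to 14 N. It goes down about three times as far as the edge rises: about 55 mm frees the stop; near 75 mm it meets the table.
- stop (a joint): Travel (m) of the brass spring stop, 24 mm wide, 12 thick, its top 70 mm above the table. It slides along the unit's +y in a blue housing fixed in front of the edge, beside the bar. About 0 at the start, pressed against the edge's face by a 4 N spring; when the edge is lifted by just over 15 mm it slides in by itself; 0.025 is fully in.
Things that resemble listed ones, but are neither listed nor needed, are in the scene too. Of the things that look like the part that bears stop, the middle-sized one is meant.

How it is judged:
By the outcome, as a careful person would: the job done as asked, in the order asked, and still so for the second after the job is handed in, with the robot touching nothing.
It also fails if it takes over 35 s, if anything falls off the work surface, if the arm or the gripper's body presses on something with over 40 N, if the wrist force passes 120 N, or if a joint passes its speed limit or range.

## Working session

There is one attempt and no reset: what is moved stays moved. The work goes in short steps, Python scripts to look and compute and a tool call to move; the robot and the scene stay as the last step left them, time stands still between calls to the robot, and variables do not carry over. Pictures are saved under pics/ and viewed, about 8 in all and at most 12, crops included, and the job is handed in when it is done.

Besides the shell and the picture viewer there is one more tool, called after ">>>" as name(argument=value, ...), one argument or row to a line, values as JSON. play_rows: Moves the arm, as the interface text tells. Its arguments: {"type":"object","properties":{"commands":{"type":"array","items":{"type":"object","properties":{"delta_rot":{"type":"array","items":{"type":"number","minimum":-1,"maximum":1}},"travel":{"type":"array","items":{"type":"number","minimum":-1,"maximum":1}},"gripper":{"type":"number"}}}},"force":{"type":"number"}},"required":["commands"]}

```bash
mkdir -p pics; cat > h.py <<'E'
import numpy as np, cv2
from scipy.spatial.transform import Rotation as R
from plant import r, viewer
def world(s,px,z=None):
    K=np.array([[s['fx'],0,s['cx']],[0,s['fy'],s['cy']],[0,0,1.]])
    u=cv2.undistortPoints(np.array([[px]],float),K,np.array(s['distortion'],float))[0,0]
    if z is None:
        c,w=int(round(px[0])),int(round(px[1])); p=s['z_map'][max(0,w-1):w+2,max(0,c-1):c+2]; p=p[p>0]
        d=np.median(p) if p.size else np.nan
    A=np.array(s['attitude'],float)
    M=A if A.shape==(3,3) else R.from_quat(A).as_matrix()
    ray=M@np.array([u[0],-u[1],-1.]); o=np.array(s['origin'],float)
    if z is not None: d=(z-o[2])/ray[2]
    return o+d*ray
def save(s,n,crop=None,f=1):
    im=s['color'][...,::-1]
    if crop: a,b,c,d=crop; im=im[b:d,a:c]
    cv2.imwrite('pics/'+n+'.png',cv2.resize(im,None,fx=f,fy=f,interpolation=cv2.INTER_CUBIC))
E
python3 - <<'E'
from h import *
np.set_printoptions(precision=4,suppress=True)
for n in('scene','top'):
    s=viewer.snapshot(n); save(s,n+'1')
    print(n,s['origin'],s['attitude'])
    for l in('base','bar','bar_pad','stop'):
        for d in viewer.pinpoint(n,l) if l!='stop' else []: print(l,'pt',d['conf'],d['at'],world(s,d['at']))
        for d in viewer.outline_of(n,l): print(l,'out',d['conf'],d['at'],d['pixels'].sum(),world(s,d['at']))
st=r.get_state();print(st)
E
```

```text
scene [ 0.9137 -0.4618  0.5584] [0.4059 0.1213 0.2417 0.873 ]
base pt 0.64 [343.9, 222.4] [0.5609 0.1782 0.002 ]
base out 0.84 [362.6, 181.9] 13186 [0.6039 0.1706 0.1196]
base out 0.62 [276.0, 274.1] 1887 [ 0.5818 -0.0812  0.0771]
bar pt 0.85 [310.3, 233.8] [0.5599 0.0523 0.058 ]
bar out 0.95 [279.8, 275.4] 1869 [ 0.5878 -0.0794  0.0757]
bar_pad pt 0.7 [254.3, 296.2] [ 0.59   -0.1445  0.0888]
bar_pad out 0.9 [275.7, 274.2] 2075 [ 0.5814 -0.0816  0.077 ]
stop out 0.45 [357.6, 224.0] 219 [0.6295 0.1059 0.0721]
stop out 0.32 [364.9, 181.9] 13269 [0.6081 0.172  0.1201]
top [0.5272 0.0056 1.0554] [ 0.0396 -0.0271 -0.7033  0.7093]
base pt 0.74 [267.3, 251.0] [0.5854 0.1217 0.0823]
base out 0.93 [205.7, 263.1] 20040 [0.5595 0.2321 0.1207]
bar pt 0.81 [299.6, 269.9] [0.5498 0.0598 0.055 ]
bar out 0.64 [352.2, 263.4] 1839 [ 0.5631 -0.0441  0.0705]
bar_pad pt 0.95 [401.9, 248.2] [ 0.5926 -0.1389  0.0881]
bar_pad out 0.61 [352.8, 262.6] 1839 [ 0.5647 -0.0453  0.0705]
stop out 0.85 [313.4, 152.9] 753 [0.7762 0.0334 0.0998]
stop out 0.84 [277.7, 233.2] 373 [0.6215 0.1032 0.0701]
stop out 0.7 [222.2, 140.8] 130 [0.8142 0.2233 0.0479]
{'clock': 0.8, 'q': array([ 1.2168,  0.6891, -0.1946,  1.5653,  0.1573,  0.9025, -0.2151]), 'qd': array([ 0.0002,  0.0017, -0.0002,  0.0002, -0.0007,  0.0011,  0.0009]), 'joint_torque': array([  0.0003, -52.7446,  -1.2672, -15.3738,  -0.0519,  -0.0008,
         0.    ]), 'tool_pos': array([ 0.2364, -0.5786,  0.2388]), 'eef_rot': array([0.9813, 0.1927, 0.    , 0.    ]), 'contact_force': array([ 0.6803, -0.0363,  0.264 ]), 'moment': array([-0.0009,  0.0325,  0.0357]), 'opening': 1.0051893649918875}
```

View pics/scene1.png

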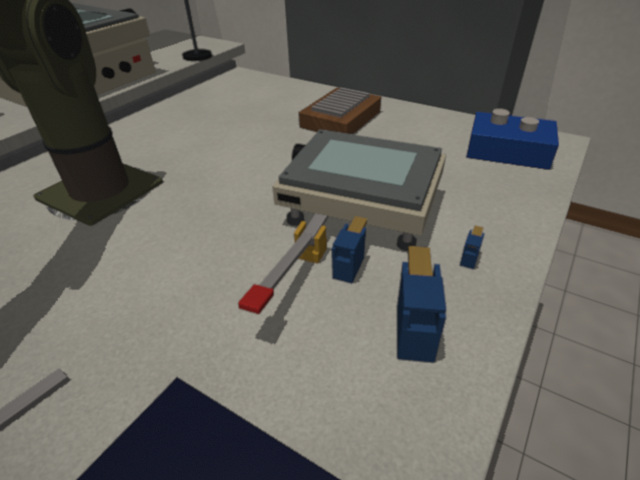

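View pics/top1.png

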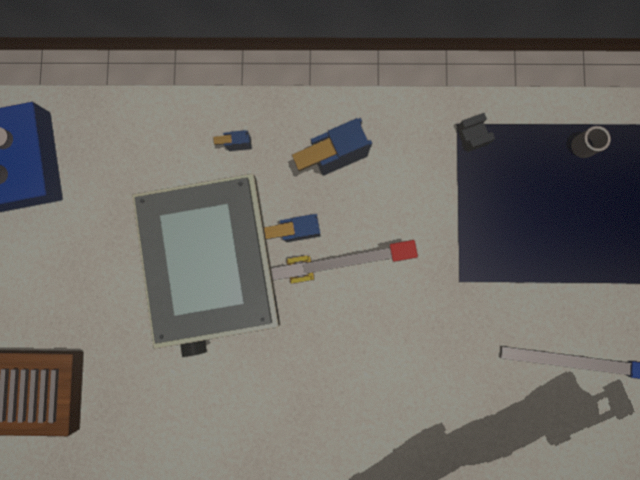

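The scene view shows the red grip at (256,298), and the middle-sized stop housing beside the bar at (348,248). The top view shows the grip at (403,250).

Look-alikes in the top view:
- **Bars:** red-grip bar (350,262), and the spare with a blue grip (570,362).
- **Stops:** large (330,148), middle (290,230), small (232,140). I choose the middle one, which is against the edge beside the bar.
- **Units:** the stage unit (205,262), and another on the far bench (scene view 110,50).

Next I measure the grip by colour and check it in a crop.

```bash
python3 - <<'E'
from h import *
np.set_printoptions(precision=4,suppress=True)
st=r.get_state(); tip=None
for n,bx in(('top',(360,220,440,280)),('scene',(230,270,290,330))):
    s=viewer.snapshot(n); c=s['color'].astype(int); m=(c[...,0]>110)&(c[...,1]<60)&(c[...,2]<60)
    a,b,e,d=bx; k=np.zeros_like(m); k[b:d,a:e]=m[b:d,a:e]
    ys,xs=np.nonzero(k); P=np.array([world(s,(x,y)) for x,y in zip(xs,ys)]); P=P[P[:,2]>.075]
    print(n,len(P),P.mean(0),P.min(0),P.max(0),cv2.minAreaRect((P[:,:2]*1000).astype(np.float32)))
    if n=='top': save(s,'crop1',(240,190,440,300),4)
M=R.from_quat(st['eef_rot']).as_matrix(); print(M); print(st['tool_pos'])
E
```

```text
top 374 [ 0.5891 -0.1407  0.0874] [ 0.5699 -0.1654  0.0806] [ 0.6067 -0.1167  0.092 ] ((589.3369750976562, -140.82839965820312), (32.39099884033203, 45.28154754638672), 10.584575653076172)
scene 478 [ 0.5918 -0.1443  0.0887] [ 0.572  -0.1679  0.0845] [ 0.6102 -0.1179  0.0922] ((590.9851684570312, -142.90850830078125), (32.13771057128906, 46.79444122314453), 10.527945518493652)
[[ 0.9257  0.3782  0.    ]
 [ 0.3782 -0.9257 -0.0001]
 [-0.      0.0001 -1.    ]]
[ 0.2364 -0.5786  0.2388]
```

View pics/crop1.png

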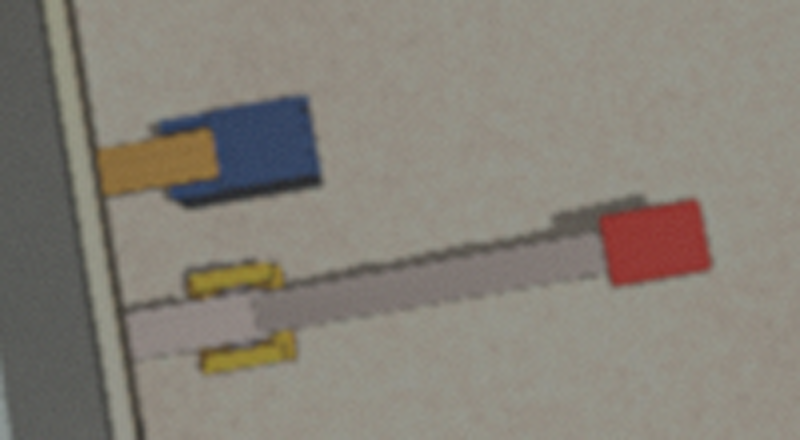

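The crop confirms it: the red grip is at about (0.590, -0.142, 0.089), on the bar that sits on the yellow block under the edge, with the mid-sized stop beside it. I'll move across at height with shut fingers.

>>> play_rows(
  commands=[
    {"delta_rot":[0,0,0],"travel":[0.3,-0.17,0],"gripper":-1},
    {"delta_rot":[0,0,0],"travel":[0.65,-0.36,0],"gripper":-1},
    {"delta_rot":[0,0,0],"travel":[0.98,-0.54,0],"gripper":-1},
    {"delta_rot":[0,0,0],"travel":[0.98,-0.54,0],"gripper":-1},
  ],
  force=20,
)

```text
clock: 1.4
tool_pos: [0.3465, -0.4433, 0.2391]
eef_rot: [0.98, 0.198, 0.002, -0.001]
contact_force: [-0.6, -0.2, 1.0]
opening: 0.571
```

>>> play_rows(
  commands=[
    {"delta_rot":[0,0,0],"travel":[0.3,-0.17,0],"gripper":-1},
    {"delta_rot":[0,0,0],"travel":[0.65,-0.36,0],"gripper":-1},
    {"delta_rot":[0,0,0],"travel":[0.98,-0.54,0],"gripper":-1},
    {"delta_rot":[0,0,0],"travel":[0.98,-0.54,0],"gripper":-1},
  ],
)

```text
clock: 1.9
tool_pos: [0.451, -0.3133, 0.239]
eef_rot: [0.98, 0.197, 0.002, -0.001]
contact_force: [0.2, -0.6, -0.2]
opening: 0.117
```

>>> play_rows(
  commands=[
    {"delta_rot":[0,0,0],"travel":[0.3,-0.17,0],"gripper":-1},
    {"delta_rot":[0,0,0],"travel":[0.65,-0.36,0],"gripper":-1},
    {"delta_rot":[0,0,0],"travel":[0.98,-0.54,0],"gripper":-1},
    {"delta_rot":[0,0,0],"travel":[0.98,-0.54,0],"gripper":-1},
  ],
)

```text
clock: 2.4
tool_pos: [0.5556, -0.183, 0.2387]
eef_rot: [0.981, 0.196, 0.002, -0.001]
contact_force: [-0.5, 0.1, -0.4]
opening: 0.005
```

```bash
python3 - <<'E'
from h import *
np.set_printoptions(precision=4,suppress=True)
s=r.get_state(); print(s['clock'],s['tool_pos'],s['eef_rot'],s['opening'],s['contact_force'])
M=R.from_quat(s['eef_rot']).as_matrix(); print(M.T@(np.array([.590,-.142,.12])-s['tool_pos'])/.15)
E
```

```text
2.4 [ 0.5556 -0.183   0.2387] [ 0.9806  0.1961  0.0015 -0.0009] 0.005354437874186568 [-0.4937  0.112  -0.399 ]
[ 0.3139 -0.1631  0.7929]
```

>>> play_rows(
  commands=[
    {"delta_rot":[0,0,0],"travel":[0.31,-0.16,0.1],"gripper":-1},
    {"delta_rot":[0,0,0],"travel":[0.31,-0.16,0.4],"gripper":-1},
    {"delta_rot":[0,0,0],"travel":[0.31,-0.16,0.7],"gripper":-1},
    {"delta_rot":[0,0,0],"travel":[0.31,-0.16,0.8],"gripper":-1},
    {"delta_rot":[0,0,0],"travel":[0.31,-0.16,0.8],"gripper":-1},
  ],
)

```text
clock: 3.02
tool_pos: [0.586, -0.1488, 0.1185]
eef_rot: [0.981, 0.192, -0.001, 0.0]
contact_force: [0.3, 0.0, 1.0]
opening: 0.005
```

```bash
python3 - <<'E'
from h import *
np.set_printoptions(precision=4,suppress=True)
v=viewer.snapshot('scene'); save(v,'s2',(200,180,440,360),3.3)
s=r.get_state(); print(s['clock'],s['tool_pos'],s['eef_rot'],s['opening'],s['contact_force'])
M=R.from_quat(s['eef_rot']).as_matrix(); print(M.T@(np.array([.590,-.142,.09])-s['tool_pos'])/.15)
E
```

```text
3.075 [ 0.5871 -0.1486  0.1197] [0.9814 0.1919 0.0005 0.0006] 0.006621439719251383 [-0.3464  0.017   0.2947]
[ 0.0343 -0.0335  0.1977]
```

View pics/s2.png

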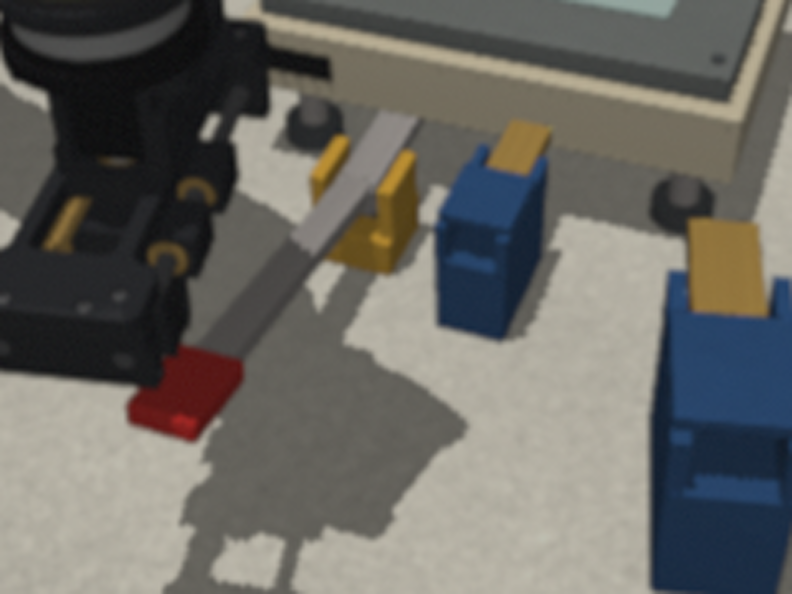

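The crop shows the tool over the red grip (185,390), with nothing touched. The nose is still under the edge and the stop rests against its face. Now pushing down gently.

>>> play_rows(
  commands=[
    {"delta_rot":[0,0,0],"travel":[0.02,-0.01,0.08],"gripper":-1},
    {"delta_rot":[0,0,0],"travel":[0.02,-0.01,0.14],"gripper":-1},
    {"delta_rot":[0,0,0],"travel":[0.02,-0.01,0.18],"gripper":-1},
    {"delta_rot":[0,0,0],"travel":[0.02,-0.01,0.2],"gripper":-1},
    {"delta_rot":[0,0,0],"travel":[0.02,-0.01,0.22],"gripper":-1},
    {"delta_rot":[0,0,0],"travel":[0.02,-0.01,0.24],"gripper":-1},
    {"delta_rot":[0,0,0],"travel":[0.02,-0.01,0.26],"gripper":-1},
    {"delta_rot":[0,0,0],"travel":[0.02,-0.01,0.28],"gripper":-1},
    {"delta_rot":[0,0,0],"travel":[0.02,-0.01,0.28],"gripper":-1},
  ],
)

```text
clock: 4.2
tool_pos: [0.59, -0.1464, 0.0785]
eef_rot: [0.981, 0.192, 0.001, 0.002]
contact_force: [-0.6, -1.4, 12.1]
opening: 0.004
```

>>> play_rows(
  commands=[
    {"delta_rot":[0,0,0],"travel":[0,0,0.03],"gripper":-1},
    {"delta_rot":[0,0,0],"travel":[0,0,0.06],"gripper":-1},
    {"delta_rot":[0,0,0],"travel":[0,0,0.09],"gripper":-1},
    {"delta_rot":[0,0,0],"travel":[0,0,0.12],"gripper":-1},
    {"delta_rot":[0,0,0],"travel":[0,0,0.15],"gripper":-1},
    {"delta_rot":[0,0,0],"travel":[0,0,0.18],"gripper":-1},
    {"delta_rot":[0,0,0],"travel":[0,0,0.21],"gripper":-1},
    {"delta_rot":[0,0,0],"travel":[0,0,0.24],"gripper":-1},
    {"delta_rot":[0,0,0],"travel":[0,0,0.26],"gripper":-1},
    {"delta_rot":[0,0,0],"travel":[0,0,0.26],"gripper":-1},
  ],
)

```text
clock: 5.45
tool_pos: [0.5908, -0.1491, 0.0398]
eef_rot: [0.982, 0.191, 0.002, 0.003]
contact_force: [-1.3, -6.6, 12.0]
opening: 0.004
```

```bash
python3 - <<'E'
from h import *
np.set_printoptions(precision=4,suppress=True)
v=viewer.snapshot('scene'); save(v,'s3',(200,180,440,360),3.3)
s=r.get_state(); print(s['clock'],s['tool_pos'],s['eef_rot'],s['contact_force'])
E
```

```text
5.5 [ 0.5908 -0.1491  0.0399] [0.9815 0.1913 0.0019 0.0033] [ 0.3406 -5.9418 11.0186]
```

View pics/s3.png

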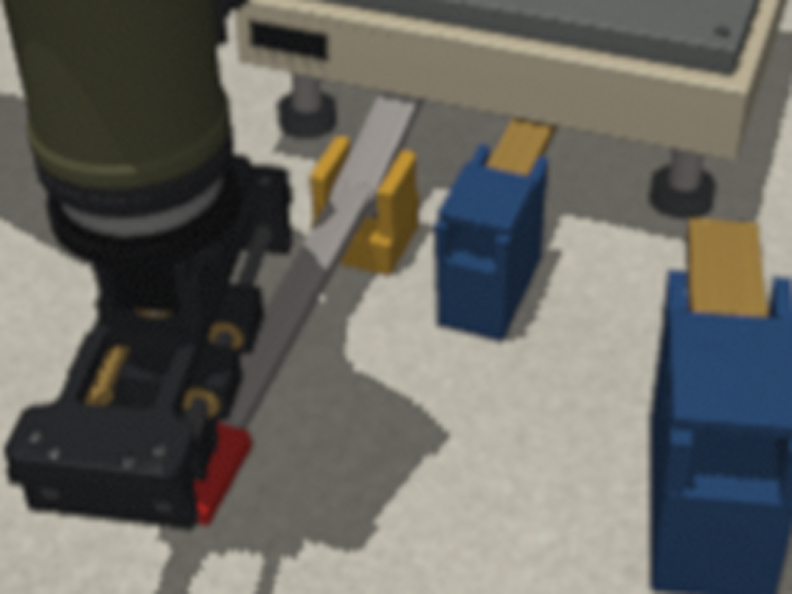

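The edge is visibly raised and the stop is at the point of entering, tip at (530,130). The bar drags the fingertips towards -y with 6 N, so I follow that a little and go further down.

>>> play_rows(
  commands=[
    {"delta_rot":[0,0,0],"travel":[-0.01,0.02,0.02],"gripper":-1},
    {"delta_rot":[0,0,0],"travel":[-0.01,0.03,0.05],"gripper":-1},
    {"delta_rot":[0,0,0],"travel":[-0.01,0.03,0.08],"gripper":-1},
    {"delta_rot":[0,0,0],"travel":[-0.01,0.03,0.1],"gripper":-1},
    {"delta_rot":[0,0,0],"travel":[-0.01,0.03,0.1],"gripper":-1},
    {"delta_rot":[0,0,0],"travel":[-0.01,0.03,0.1],"gripper":-1},
  ],
)

```text
clock: 6.25
tool_pos: [0.5906, -0.1486, 0.0245]
eef_rot: [0.981, 0.193, 0.001, 0.0]
contact_force: [-1.5, 1.1, 12.1]
opening: 0.004
```

```bash
python3 - <<'E'
from h import *
np.set_printoptions(precision=4,suppress=True)
v=viewer.snapshot('scene'); save(v,'s4',(200,180,440,360),3.3)
s=r.get_state(); print(s['clock'],s['tool_pos'],s['eef_rot'],s['contact_force'])
E
```

```text
6.3 [ 0.5905 -0.1486  0.0245] [0.9812 0.1929 0.0014 0.0001] [-1.6303  2.39   11.6636]
```

View pics/s4.png

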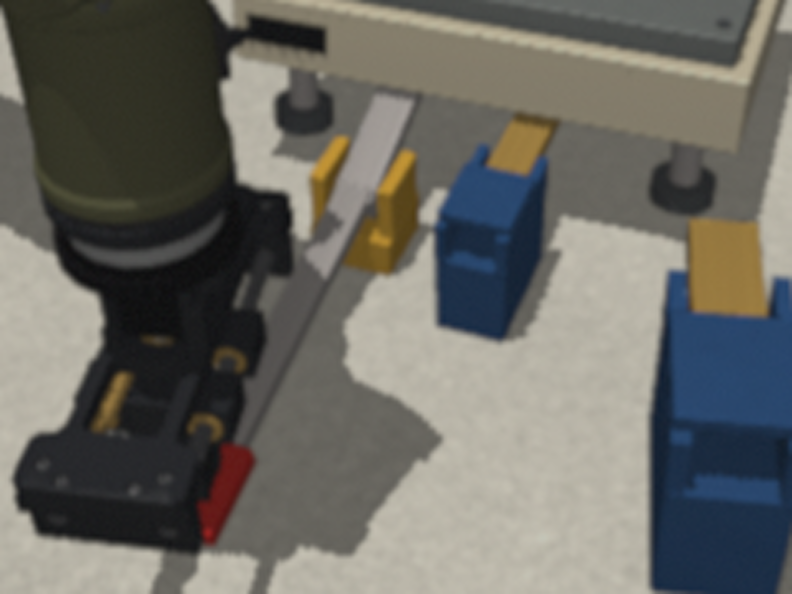

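>>> play_rows(
  commands=[
    {"delta_rot":[0,0,0],"travel":[0,0,0.02],"gripper":-1},
    {"delta_rot":[0,0,0],"travel":[0,0,0.02],"gripper":-1},
    {"delta_rot":[0,0,0],"travel":[0,0,0.02],"gripper":-1},
    {"delta_rot":[0,0,0],"travel":[0,0,0.02],"gripper":-1},
  ],
)

```text
clock: 6.8
tool_pos: [0.5906, -0.1484, 0.0215]
eef_rot: [0.981, 0.193, 0.001, -0.0]
contact_force: [-1.2, 3.3, 12.2]
opening: 0.003
```

```bash
python3 - <<'E'
from h import *
np.set_printoptions(precision=4,suppress=True)
s=r.get_state(); print(s['clock'],s['tool_pos'],s['contact_force'])
o={n:cv2.imread(f'pics/{n}1.png')[...,::-1] for n in('scene','top')}
ims=[]
for n,bx in(('scene',(325,205,385,285)),('top',(245,205,335,255))):
    v=viewer.snapshot(n); a,b,c,d=bx
    for nm,im in(('old',o[n]),('new',v['color'])):
        k=im[b:d,a:c].astype(int); m=(k[...,0]>k[...,2]*1.7)&(k[...,0]>90)
        ys,xs=np.nonzero(m); P=np.array([world(v,(x+a,y+b),.07) for x,y in zip(xs,ys)])
        u=np.array([-.18,.984]); t=P[:,:2]@u
        print(n,nm,len(P),np.percentile(t,[2,98]))
        if n=='top': ims.append(cv2.resize(im[b:d,a:c][...,::-1],None,fx=6,fy=6,interpolation=cv2.INTER_CUBIC))
cv2.imwrite('pics/cmp.png',np.vstack(ims))
E
```

```text
6.8 [ 0.5906 -0.1484  0.0215] [-1.1582  3.2891 12.1949]
scene old 191 [-0.0279  0.0154]
scene new 202 [-0.0352  0.0164]
top old 342 [-0.0406  0.0148]
top new 315 [-0.0406  0.0104]
```

View pics/cmp.png

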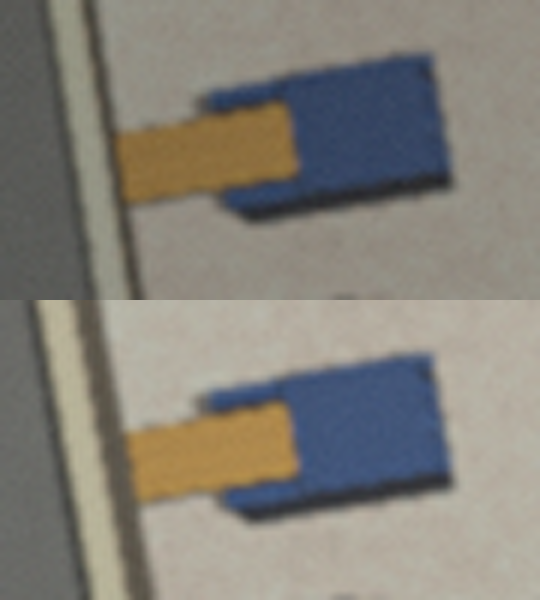

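```bash
cat > g.py <<'E'
from h import *
np.set_printoptions(precision=4,suppress=True)
def glass(im,v,z=None):
    k=im.astype(int); m=np.zeros(k.shape[:2],np.uint8); g=(k[...,2]-k[...,0]>8)&(k[...,1]>105)
    m[195:325,150:250]=g[195:325,150:250]
    m=cv2.morphologyEx(m,cv2.MORPH_OPEN,np.ones((5,5)))
    ys,xs=np.nonzero(m)
    P=np.array([world(v,(x,y),z) for x,y in zip(xs,ys)])
    q=cv2.boxPoints(cv2.minAreaRect(np.c_[xs,ys].astype(np.float32)))
    A=np.linalg.lstsq(np.c_[P[:,:2]-P[:,:2].mean(0),np.ones(len(P))],P[:,2],rcond=None)[0]
    (c,sz,an)=cv2.minAreaRect((P[:,:2]*1000).astype(np.float32))
    print(len(P),'mean',P.mean(0),'rect',np.round(c,1),np.round(sz,1),round(an,2),'slope',A[:2])
if __name__=='__main__':
    v=viewer.snapshot('top'); old=cv2.imread('pics/top1.png')[...,::-1]
    glass(old,v,.1205); glass(v['color'],v)
    u=np.array([-.18,.984])
    # profile across the front edge, beside the stop on the -x.. line
    for c in range(248,272,2): print(c,world(v,(c,218)),v['color'][218,c])
    s=viewer.snapshot('scene'); save(s,'s5',(325,200,385,250),12)
    print(r.get_state()['contact_force'])
E
python3 g.py
```

```text
Traceback (most recent call last):
  File "g.py", line 15, in <module>
    glass(old,v,.1205); glass(v['color'],v)
    ~~~~~^^^^^^^^^^^^^
  File "g.py", line 10, in glass
    A=np.linalg.lstsq(np.c_[P[:,:2]-P[:,:2].mean(0),np.ones(len(P))],P[:,2],rcond=None)[0]
                            ~^^^^^^
IndexError: too many indices for array: array is 1-dimensional, but 2 were indexed
```

```bash
sed -i "s/g=(k.*$/g=(k[...,1]-k[...,0]>8)\&(k[...,1]>120)/" g.py; python3 -c "
import cv2;print(cv2.imread('pics/top1.png')[[260,260],[205,250]])"; python3 g.py
```

```text
[[139 145 133]
 [ 89  93  91]]
6372 mean [0.5709 0.2455 0.1205] rect [567.5 241.4] [188.9 129.2] 10.31 slope [-0. -0.]
6958 mean [0.5644 0.2402 0.1315] rect [565.2 241.4] [191.2 130.6] 11.72 slope [ 0.0203 -0.1047]
248 [0.6427 0.1517 0.1394] [107 108 103]
250 [0.6426 0.1479 0.1404] [107 107 104]
252 [0.643  0.1447 0.1372] [79 76 74]
254 [0.6445 0.1427 0.1255] [160 155 134]
256 [0.6448 0.1393 0.1231] [182 179 153]
258 [0.6449 0.1355 0.1231] [179 171 146]
260 [0.6453 0.1322 0.1199] [102  95  82]
262 [0.6477 0.1309 0.1007] [97 91 79]
264 [0.6497 0.1291 0.085 ] [153 149 137]
266 [ 0.6606  0.1357 -0.0011] [181 178 165]
268 [0.6605 0.1313 0.0001] [181 179 166]
270 [ 0.6607  0.1272 -0.001 ] [181 178 166]
[-1.3309  2.0195 11.7136]
```

View pics/s5.png

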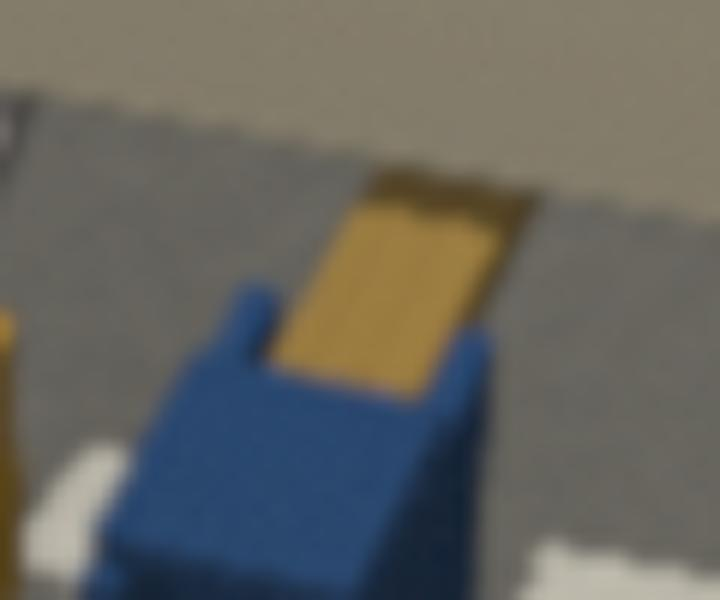

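The crop shows the brass running on under the raised edge, with the edge's shadow across it at (450,190). The tilt slope of 0.105 means about 22 mm of lift, so the stop is in. Now I lower slowly.

>>> play_rows(
  commands=[
    {"delta_rot":[0,0,0],"travel":[0,0,-0.02],"gripper":-1},
    {"delta_rot":[0,0,0],"travel":[0,0,-0.04],"gripper":-1},
    {"delta_rot":[0,0,0],"travel":[0,0,-0.06],"gripper":-1},
    {"delta_rot":[0,0,0],"travel":[0,0,-0.08],"gripper":-1},
    {"delta_rot":[0,0,0],"travel":[0,0,-0.1],"gripper":-1},
    {"delta_rot":[0,0,0],"travel":[0,0,-0.12],"gripper":-1},
    {"delta_rot":[0,0,0],"travel":[0,0,-0.14],"gripper":-1},
    {"delta_rot":[0,0,0],"travel":[0,0,-0.16],"gripper":-1},
    {"delta_rot":[0,0,0],"travel":[0,0,-0.18],"gripper":-1},
    {"delta_rot":[0,0,0],"travel":[0,0,-0.18],"gripper":-1},
  ],
)

```text
clock: 8.3
tool_pos: [0.5892, -0.1488, 0.0468]
eef_rot: [0.981, 0.193, -0.0, -0.0]
contact_force: [-0.0, -0.1, 0.2]
opening: 0.004
```

Contact force is zero, so the edge rests on the stop. I'll retreat straight up.

>>> play_rows(
  commands=[
    {"delta_rot":[0,0,0],"travel":[0,0,-0.05],"gripper":-1},
    {"delta_rot":[0,0,0],"travel":[0,0,-0.15],"gripper":-1},
    {"delta_rot":[0,0,0],"travel":[0,0,-0.4],"gripper":-1},
    {"delta_rot":[0,0,0],"travel":[0,0,-0.7],"gripper":-1},
    {"delta_rot":[0,0,0],"travel":[0,0,-1],"gripper":-1},
    {"delta_rot":[0,0,0],"travel":[0,0,-1],"gripper":-1},
  ],
)

```text
clock: 9.05
tool_pos: [0.5919, -0.1498, 0.2016]
eef_rot: [0.981, 0.192, 0.004, 0.002]
contact_force: [0.2, -0.2, -0.5]
opening: 0.003
```

>>> play_rows(
  commands=[
    {"delta_rot":[0,0,0],"travel":[-0.3,0.2,0],"gripper":-1},
    {"delta_rot":[0,0,0],"travel":[-0.65,0.4,0],"gripper":-1},
    {"delta_rot":[0,0,0],"travel":[-1,0.6,0],"gripper":-1},
    {"delta_rot":[0,0,0],"travel":[-1,0.6,0],"gripper":-1},
  ],
)

```text
clock: 9.55
tool_pos: [0.4791, -0.2951, 0.1964]
eef_rot: [0.982, 0.187, -0.003, 0.001]
contact_force: [1.1, 0.2, -1.0]
opening: 0.006
```

```bash
python3 g.py; python3 - <<'E'
from h import *
s=viewer.snapshot('scene'); save(s,'s6',(220,120,460,300),3.3)
print(r.get_state()['clock'])
E
```

```text
6372 mean [0.5709 0.2455 0.1205] rect [567.5 241.4] [188.9 129.2] 10.31 slope [-0. -0.]
6903 mean [0.5652 0.2363 0.128 ] rect [565.9 237. ] [190.1 130. ] 11.82 slope [ 0.0142 -0.0719]
248 [0.6436 0.1529 0.1321] [91 91 88]
250 [0.6435 0.1491 0.1326] [90 92 90]
252 [0.6434 0.1452 0.1335] [92 92 90]
254 [0.6436 0.1416 0.1328] [75 75 71]
256 [0.6449 0.1393 0.1227] [121 119 104]
258 [0.6459 0.1367 0.1147] [158 156 133]
260 [0.6457 0.1326 0.1164] [156 155 132]
262 [0.646  0.1291 0.1145] [96 90 78]
264 [0.6486 0.1279 0.0938] [82 77 67]
266 [ 0.6605  0.1356 -0.0002] [144 140 129]
268 [ 0.6606  0.1314 -0.0002] [159 155 144]
270 [ 0.6606  0.1271 -0.0003] [158 157 144]
[1.0518 0.6008 0.5118]
9.7
```

View pics/s6.png

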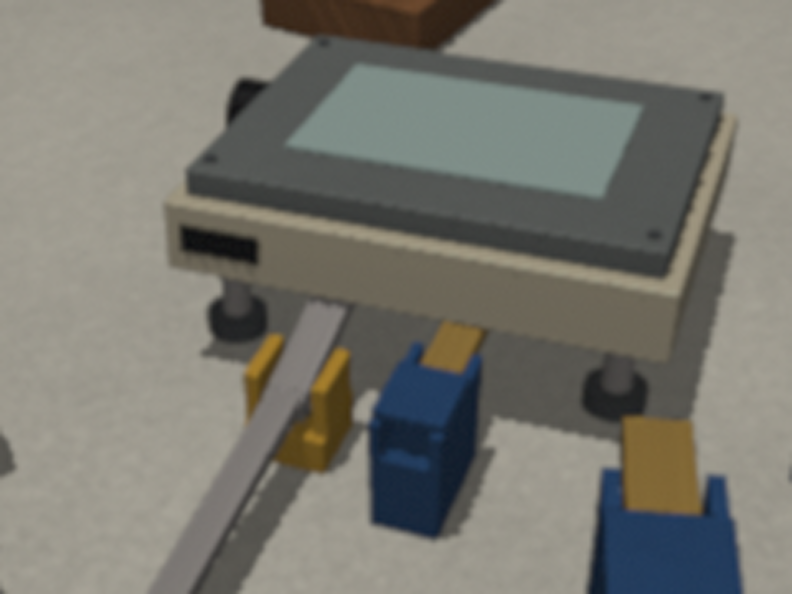

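The last view shows the edge resting level on the brass stop (455,340), the bar on its yellow block (300,390), and the robot clear. The tilt slope of 0.073 × 218 mm gives about 16 mm of rise, where 15 was expected. Handing in.

```bash
python3 -c "
from plant import r
s=r.get_state();print(s['clock'],s['qd'].round(3));print(r.finish_job())"
```

```text
9.7 [-0.029  0.003 -0.013 -0.008  0.001  0.     0.001]
the job is handed in; nothing more can be done
None
```

The front edge of the stage unit is resting on the middle-sized brass stop. The bar is lying on its yellow block, and the arm is clear. I handed the job in at 9.7 s.

I pushed the red grip down about 67 mm with about 12 N on the tool, which raised the edge about 22 mm. I let it down slowly until the tool force was about zero, then moved the arm away.

**Last checks**
- **Edge height:** the unit's tilt after release means about 16 mm of rise. About 15 mm was expected on the stop.
- **Stop travel:** I could not measure it directly, because the edge hides the tip. I infer it is fully in because the brass ran on under the raised edge, the lift was well past what frees it, and the edge came to rest at the right height.
- **Unit position:** the glass top reads about 4 mm further forward than at the start and turned by about 1.5°. The tilt alone should have moved it back by about 8 mm, so the unit probably slid roughly 10 mm towards the bar. These figures are rough, because they rest on a colour mask of the glass.

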